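# Put the finished lens away and press the next lens holder into the sprung ring

### The arm

A 6-joint arm with a two-finger parallel gripper is mounted at the origin on the work surface. World frame = base frame: x ahead of the robot, y to its left, z up, the work surface at z = 0. Lengths are in m, angles in rad, forces in N, time in s.
With the tool pointing down it reaches from about 0.425 to 0.95 m from the base axis. Payload 3.5 kg.
Tool frame: the origin (TCP) lies midway between the tips of the shut fingers; the grasp point (between the pads) lies 19 mm behind it; z points along the fingers, y is the line along which they close (so a half turn about z gives the same grasp; the last joint's range is limited). The gripper opens to 85 mm and grips with 20 to 120 N. Pads are 22 mm wide; open, the fingers measure 114 mm over their backs; the gripper's body (76 mm by 85 mm) begins 54 mm behind the grasp point. The pads swing forward as they close: fully open they stand 13 mm farther back than shut.
Start: joints at [-1.438, 0.286, 1.577, -0, 1.279, -0.15], TCP at [0.188, -0.648, 0.231] pointing down, gripper open.
Joint ranges: [-2.77, 2.77], [-0.9, 2.22], [0.21, 2.48], [-1.53, 4.67], [0.24, 2.81], [-2.84, 2.84]. Speed limits (rad/s): [2.79, 2.79, 3.14, 3.14, 3.14, 3.14].

### API

Orientations are given as a 3x3 rotation matrix whose columns are the frame's x, y, z axes.
In Python, from rig import bot, viewer, ticket gives the robot as it stands.
- The arm moves only by the tool jog_arm, never from a script. Its argument "increments" is one flat list of numbers, 7 for each row, row after row: the shift along the world's x, y, z in units of 40 mm (1.0 is 40 mm), then the turn, a rotation vector about the world's x, y, z in units of 5 degrees (1.0 is 5 degrees), then the opening, from 0 (shut) to 1 (fully open). In form: [tx, ty, tz, rx, ry, rz, hand, tx, ty, tz, rx, ry, rz, hand, ...]. A call has 1 to 8 rows; each row shifts and turns the commanded pose from where the row before left it; what a row does not reach is not made up. A row lasts 1/10 s, in which the tool goes at most 50 mm and 8.59 degrees, less where a joint would pass 70% of its speed; a pose out of reach is approached as far as the arm can. A call is refused whole if a number of a shift passes 1 or a number of a turn 1, either way. A call with a gripper value outside its range is refused whole. The fingers move at their own pace and stop on an object; "newtons" is the grip in N (left out, the last holds). Time passes only in rows, so rows that do not move let the fingers close. It gives the time, the measured TCP pose, the force, the opening and the grip force at its end, in the units of the state.
- bot.observe(): the state, without advancing time (a new reading comes with each control period).
- viewer.camera(name): name is "scene" or "top" or "wrist"; returns a dict with "image" (480x640x3 uint8, red, green, blue), "fx", "fy", "cx", "cy" (pixels), "R" (3x3) and "t" (3): a world point X has camera coordinates R X + t. Camera axes: x right, y down, z forward; pixel columns grow to the right and rows downward; lengths in m; the calibration is good to about 2 mm. A picture is of the moment at which its call begins. There is no depth.
- ticket.sign_off(): hands the job in; it is judged then, once.
The state is a dict: "time_s": time; "joints": joint angles; "qd": joint speeds; "joint_efforts": joint torques, N m; "tool_pos": TCP position; "tool_rot": TCP orientation; "contact_force": force on the tool from outside, world axes, zero at the start; "moment": the same for the moment, N m; "width": finger opening in m; "grasp_force": force on a finger pad.
Only numpy, scipy, OpenCV 4.12 (cv2) and the standard library are available. Lean on these libraries where they do the work, as an engineer would, in place of code of your own. Each camera call takes 0.05 s, during which the arm holds its last target. There are 200 camera calls.

### The job

Change over the polishing spindle: set the finished lens (the small round brass cell) down flat in the open drawer without dropping it, and slide the drawer fully shut to keep the grit out. Then stand the flask-shaped lens holder foot down in the sprung ring cradle of the spindle and press it straight down until the ring is against its stop. Finish while still holding it pressed down there with the gripper; leave the dish, the burnisher and the eyepiece board where they are.

Things in the scene. Friction and masses are not known exactly. Their poses are not given: they have to be found in the camera images.
- lens: Finished lens in its brass cell: a plain brass disc 40 mm across and 18 mm high with a glass face on top, 90 g, lying flat on the table. Origin at the centre of its underside, z up.
- holder: Flask-shaped lens holder, 100 mm high, about 200 g, standing on the table: flat foot 32 mm across, brass bulb widening as a cone to 58 mm across at 28 mm above the foot, narrowing again from 34 to 50 mm, then an upright boxwood stem 22 mm in diameter up to 100 mm, to grip. Origin at the foot's centre, z up the stem, round about z. Seated in the ring its origin is 13 mm below the ring's upper face.
- spindle: Crank-driven polishing spindle, fixed: dark base 190 x 110 x 20 mm; at its rear, 95 mm from the ring's axis along the body's +x, a brass gearbox (top 75 mm above the table) and a side crank (top 105 mm); at its front the sprung ring on three rods 41 mm from its axis (tops 85 mm above the table). Origin on the table under the ring's axis, z up.
- ring_top (a point): Centre of the upper face of the brass ring (outer diameter 68 mm, hole 44 mm, 10 mm thick). 75 mm above the table when up; goes down with the ring. Nothing is in the way under the hole for 47 mm below the upper face when the ring is up.
- ring (a joint): Travel of the sprung ring, m: 0 up, 0.015 pressed down against its stop. The spring is preloaded: the weight of the holder does not move it; it starts to go down at about 4 N and takes about 13 N at the stop (holder's weight of about 2 N included).
- cabinet: Fixed wooden parts cabinet 200 mm deep (x) x 200 mm wide (y) x 70 mm high with one drawer. Origin at the centre of its underside; the drawer opens towards the body's -x (roughly towards the robot).
- cabinet_drawer0 (a joint): Opening of the drawer, m: 0 shut, at most 0.134. It starts 0.10 to 0.13 open and slides with about 1 N of friction.
- cabinet_drawer0_handle (a point): Middle of the drawer's brass bar handle: bar 11 mm thick and 100 mm long along the cabinet's y, 35 mm in front of the drawer's front face, 39 mm above the table. Pushing it along the cabinet's +x shuts the drawer.
- drawer_spot (a point): Point on the drawer's inner floor (22 mm above the table), mid width, 55 mm behind the front face; moves with the drawer; axes as the cabinet's. Inner space: 34 mm before to 121 mm behind this point, 158 mm wide; side walls' tops 48 mm, front's top 55 mm above the table. At the start at least 60 mm behind this point is clear of the cabinet's top.
- dish: Bystander: porcelain dish 90 mm across, 28 mm high. Origin at the centre of its underside. Leave alone.
- burnisher: Bystander: steel burnisher with boxwood grip, 176 mm long, 20 mm thick, lying along its x. Origin under its middle. Leave alone.
- board: Bystander: dark eyepiece board 170 x 90 x 14 mm with two lenses in brass rims (48 mm across) fixed on it, 20 mm high in all. Origin at the centre of its underside. Leave alone.
Not all that is in view belongs to the job. Several things have the shape of the lens; the one meant has the colours described above. Leave any blue look-alike of the spindle alone.

How it is judged:
By the outcome, as a careful person would: the job done as asked, in the order asked, and still so for the second after the job is handed in, while the arm keeps its last pose, push and grip.
It also fails if it takes over 64 s, if anything falls off the work surface, if the arm or the gripper's body presses on something with over 40 N, if the wrist force passes 120 N, or if a joint passes its speed limit or range.

## Working session

There is one attempt and no reset: what is moved stays moved. The work goes in short steps, Python scripts to look and compute and a tool call to move; the robot and the scene stay as the last step left them, time stands still between calls to the robot, and variables do not carry over. Pictures are saved under pics/ and viewed, at most 13 in all, crops included, and the job is handed in when it is done.

Besides the shell and the picture viewer there is one more tool, called after "Emit:" in YAML: its name, and indented under it one key for each argument. jog_arm: Moves the arm, as the interface text tells. Its arguments: {"type":"object","properties":{"increments":{"type":"array","items":{"type":"number"}},"newtons":{"type":"number"}},"required":["increments"]}

```bash
ls; mkdir -p pics
cat > h.py <<'E'
import numpy as np, cv2
from rig import bot, viewer, ticket
def ray(c,uv,z):
    R=np.array(c["R"]);t=np.array(c["t"])
    o=-R.T@t; d=R.T@np.array([(uv[0]-c["cx"])/c["fx"],(uv[1]-c["cy"])/c["fy"],1.])
    return o+d*(z-o[2])/d[2]
def pix(c,X):
    p=np.array(c["R"])@np.array(X)+np.array(c["t"])
    return np.array([c["fx"]*p[0]/p[2]+c["cx"],c["fy"]*p[1]/p[2]+c["cy"]])
def shot(name,fn):
    c=viewer.camera(name); cv2.imwrite("pics/"+fn,c["image"][:,:,::-1]); return c
E
python3 - <<'E'
from h import *
for n in("top","scene"):
    c=shot(n,n+"0.png"); R=np.array(c["R"]); print(n,c["fx"],c["fy"],c["cx"],c["cy"],-R.T@np.array(c["t"]),R.round(3).tolist())
E
```

```text
pics
top 603.6145962897627 603.6145962897627 327.15688688065137 234.99816139933603 [ 0.31083456 -0.11278165  1.74143592] [[0.023, -1.0, 0.013], [-0.992, -0.025, -0.125], [0.125, -0.01, -0.992]]
scene 595.2394210326038 595.2394210326038 318.21312363892065 241.36110977420878 [1.05406433 0.84392705 0.8287429 ] [[-0.861, 0.508, -0.008], [0.291, 0.479, -0.828], [-0.417, -0.716, -0.56]]
```

View pics/top0.png

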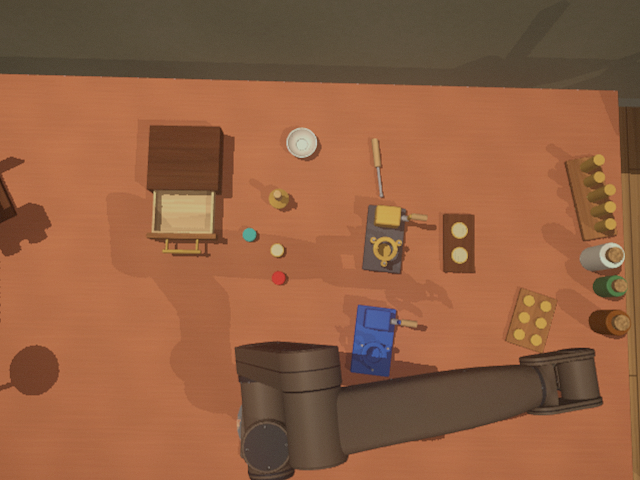

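View pics/scene0.png

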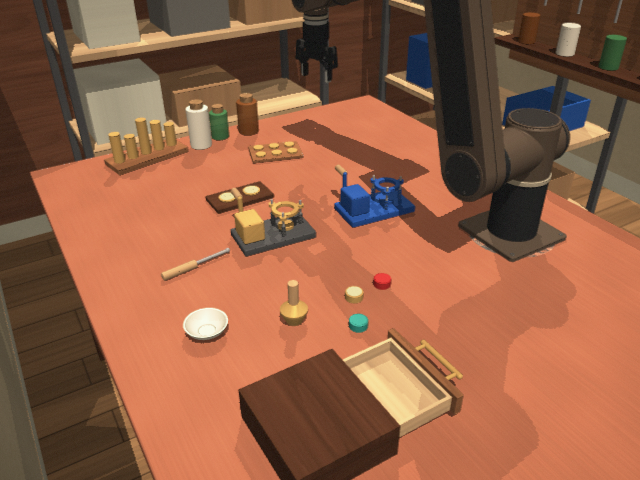

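Top view: things that could be taken for the lens are teal disc (250,235), cream/brass disc (278,251), red disc (279,278), and the board's rims (459,230)/(459,255). I choose (278,251), which is brass with a pale glass face. The holder is at (279,198), the brass spindle ring at (385,249), the blue look-alike at (375,340), and the drawer at (184,212) with its handle at (182,251).

Run:
```python
from h import *
a=cv2.imread("pics/top0.png"); b=cv2.imread("pics/scene0.png")
r=lambda i,x,y,w,h,s:cv2.resize(i[y:y+h,x:x+w],(w*s,h*s),interpolation=cv2.INTER_CUBIC)
o=np.zeros((600,800,3),np.uint8)
o[:300,:400]=r(a,135,180,100,75,4); o[:300,400:]=r(a,235,185,100,75,4)
o[300:,:400]=r(a,350,200,100,75,4); o[300:,400:]=r(b,265,265,133,100,3)[:300,:399].repeat(1,1) if False else cv2.resize(b[265:365,265:398],(400,300),interpolation=cv2.INTER_CUBIC)
cv2.imwrite("pics/crop1.png",o)
```

```text
(no output)
```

View pics/crop1.png

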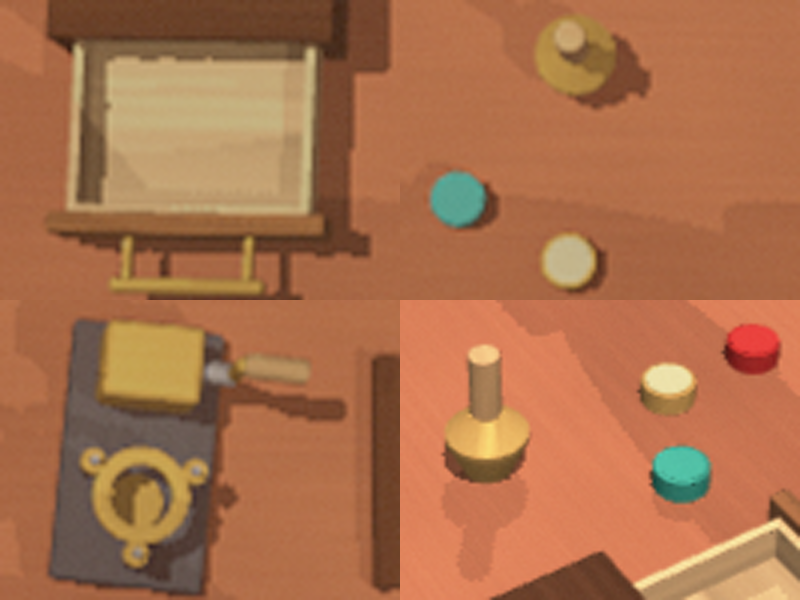

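Run:
```python
from h import *
ct=viewer.camera("top"); cs=viewer.camera("scene")
def blob(c,x,y,w,h,lo,hi):
    hsv=cv2.cvtColor(c["image"][y:y+h,x:x+w],cv2.COLOR_RGB2HSV)
    m=cv2.inRange(hsv,lo,hi); n,l,s,ce=cv2.connectedComponentsWithStats(m)
    k=1+np.argmax(s[1:,4]); cn=max(cv2.findContours((l==k).astype(np.uint8),0,2)[0],key=cv2.contourArea)
    return ce[k]+[x,y],s[k][:]+np.array([x,y,0,0,0]),np.array(cv2.minEnclosingCircle(cn)[0])+[x,y]
br=((17,70,100),(32,255,255))
for nm,c,b,lo,z in(("lens",ct,(265,238,26,26),((16,40,60),(40,255,255)),.016),("bulb",ct,(262,182,34,34),((17,90,60),(32,255,255)),.031),("ring",ct,(368,230,36,40),br,.075)):
    r=blob(c,*b,*lo); print(nm,r[0],r[1],r[2],ray(c,r[0],z),ray(c,r[2],z))
print("stem top/scene",ray(ct,(277.5,194.2),.1),ray(cs,(293,283.3),.1))
print("lens scene",ray(cs,(354.1,292.3),.018),"lens top",ray(ct,(277,250.5),.018))
r=blob(ct,155,240,55,20,*br);print("handle",r)
for u in((162.5,251.6),(200.5,251.8),(181.5,251.7)):print(ray(ct,u,.044))
for u in((147,236.5),(215.8,234)):print("front top outer",ray(ct,u,.055))
for n,u in(("cab FL",(148.5,190)),("FR",(218.5,192)),("BL",(150,126)),("BR",(222,127))):print(n,ray(ct,u,.07))
# base: long edges of dark base via mask
hsv=cv2.cvtColor(ct["image"],cv2.COLOR_RGB2HSV);sub=ct["image"][200:278,355:412].astype(int)
m=(sub.max(2)<125)&(sub.max(2)-sub.min(2)<35)
m=cv2.morphologyEx(m.astype(np.uint8),cv2.MORPH_CLOSE,np.ones((3,3)))
cn=max(cv2.findContours(m,0,2)[0],key=cv2.contourArea);rc=cv2.minAreaRect(cn);bx=cv2.boxPoints(rc)+[355,200]
print(rc,[ray(ct,u,.02)[:2].round(4) for u in bx])
# crop gearbox centroid
r=blob(ct,372,203,30,25,*br);print("gear",ray(ct,r[0],.075))
```

```text
lens [276.6433121  249.66242038] [270 243  14  14 157] [276.71428585 249.71428585] [0.48301769 0.01306289 0.016     ] [0.48287325 0.01285446 0.016     ]
bulb [278.14074074 198.34444444] [269 189  20  20 270] [278.46894455 198.38198853] [0.62981585 0.01268033 0.031     ] [0.62973065 0.01173426 0.031     ]
ring [384.77755102 248.69591837] [370 237  32  30 490] [384.95622635 248.42848396] [ 0.48724036 -0.2912008   0.075     ] [ 0.48799954 -0.29168932  0.075     ]
stem top/scene [0.62852126 0.00977553 0.1       ] [0.62921589 0.01461666 0.1       ]
lens scene [0.48357544 0.01712003 0.018     ] lens top [0.48043281 0.01181476 0.018     ]
handle (array([181.02352941, 249.28823529]), array([162, 240,  39,  14, 170]), array([181.06608009, 248.98898697]))
[0.46682006 0.3316626  0.044     ]
[0.46888449 0.22500749 0.044     ]
[0.46785186 0.2783565  0.044     ]
front top outer [0.50722415 0.3745166  0.055     ]
front top outer [0.51910691 0.18244574 0.055     ]
cab FL [0.63691552 0.37395114 0.07      ]
FR [0.63630923 0.17777054 0.07      ]
BL [0.82204908 0.38085984 0.07      ]
BR [0.82474282 0.17645411 0.07      ]
((28.68852424621582, 38.926231384277344), (37.572330474853516, 65.09519958496094), 5.194429397583008) [array([ 0.4313, -0.2327]), array([ 0.6196, -0.2468]), array([ 0.6124, -0.3554]), array([ 0.4242, -0.3398])]
gear [ 0.58123204 -0.29758672  0.075     ]
```

Run:
```python
from h import *
s=bot.observe()
for k in s: print(k,np.round(s[k],4).tolist())
```

```text
time_s 0.2
joints [-1.438, 0.2869, 1.5776, -0.0, 1.2786, -0.15]
qd [0.0, -0.0034, -0.0036, 0.0018, -0.0006, 0.0012]
joint_efforts [0.0006, -40.5992, -29.2684, -0.0001, 0.0041, 0.0]
tool_pos [0.1883, -0.6478, 0.2305]
tool_rot [[0.9603, 0.2791, -0.0002], [0.2791, -0.9603, 0.0015], [0.0002, -0.0015, -1.0]]
contact_force [1.0074, 0.5354, -0.6506]
moment [0.0302, -0.0129, 0.0282]
grasp_force 0.0
width 0.0855
```

Emit:
jog_arm:
  increments: [0.6,1,0,0,0,-0.5,0.8,0.6,1,0,0,0,-0.5,0.8,0.6,1,0,0,0,-0.5,0.8,0.6,1,0,0,0,-0.5,0.8,0.6,1,0,0,0,-0.5,0.8,0.6,1,0,0,0,-0.5,0.8,0.6,1,0,0,0,0,0.8,0.6,1,0,0,0,0,0.8]

```text
time_s: 1.0
tool_pos: [0.3809, -0.3264, 0.2313]
tool_rot: [[1.0, 0.021, 0.0], [0.021, -1.0, -0.0], [0.0, 0.0, -1.0]]
contact_force: [0.4, -0.2, 0.5]
width: 0.0681
grasp_force: 0.0
```

Emit:
jog_arm:
  increments: [0.3,1,0,0,0,0,0.8,0.3,1,0,0,0,0,0.8,0.3,1,0,0,0,0,0.8,0.3,1,0,0,0,0,0.8,0.3,1,0,0,0,0,0.8,0.3,1,0,0,0,0,0.8,0.3,1,0,0,0,0,0.8,0.3,1,0,0,0,0,0.8]

```text
time_s: 1.8
tool_pos: [0.4765, -0.0064, 0.2314]
tool_rot: [[1.0, 0.021, 0.001], [0.021, -1.0, -0.0], [0.001, 0.0, -1.0]]
contact_force: [-0.1, -0.1, 1.2]
width: 0.0682
grasp_force: 0.0
```

Emit:
jog_arm:
  increments: [0.1,0.5,-0.5,0,0,0,0.8,0,0,-0.5,0,0,0,0.8,0,0,0,0,0,0,0.8]

```text
time_s: 2.1
tool_pos: [0.4782, 0.013, 0.1882]
tool_rot: [[1.0, 0.023, -0.007], [0.023, -1.0, 0.001], [-0.006, -0.001, -1.0]]
contact_force: [0.4, 0.2, -0.2]
width: 0.0683
grasp_force: 0.0
```

Run:
```python
from h import *
c=shot("wrist","w1.png"); s=bot.observe(); print(s["tool_pos"],pix(c,(.483,.0135,.018)),pix(c,(.629,.0125,.1)))
```

```text
[0.47923719 0.01231725 0.1898869 ] [313.9521047  199.61668546] [323.06898859 -69.40199871]
```

View pics/w1.png

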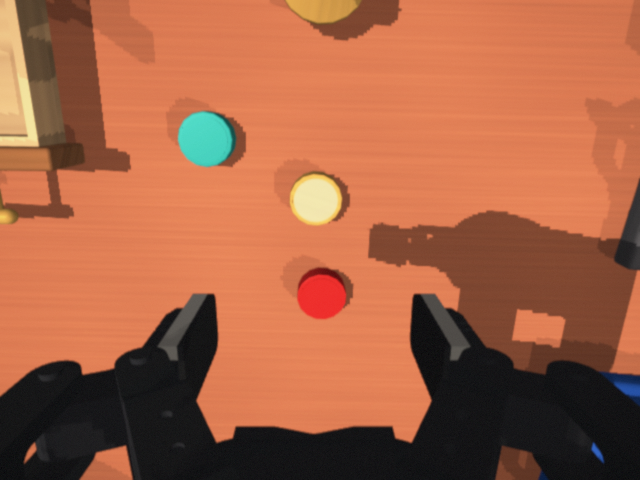

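Wrist view: the lens (cream face, brass rim) is at (316,199), where I expected (314,200). So the lens is at about (0.483, 0.012), with the teal disc at (207,139) and the red at (321,293).

Emit:
jog_arm:
  increments: [0.1,0,-0.8,0,0,0,0.8,0,0,-0.8,0,0,0,0.8,0,0,-0.8,0,0,0,0.8,0,0,-0.8,0,0,0,0.8,0,0,-0.8,0,0,0,0.8,0,0,-0.4,0,0,0,0.8,0,0,-0.2,0,0,0,0.8,0,0,0,0,0,0,0.8]

```text
time_s: 2.95
tool_pos: [0.4846, 0.0113, 0.0074]
tool_rot: [[1.0, 0.02, -0.0], [0.02, -1.0, 0.0], [-0.0, -0.0, -1.0]]
contact_force: [1.2, -0.3, 0.2]
width: 0.0682
grasp_force: 0.0
```

Emit:
jog_arm:
  increments: [0,0,0,0,0,0,0.3,0,0,0,0,0,0,0.3,0,0,0,0,0,0,0.3,0,0,0,0,0,0,0.3,0,0,0,0,0,0,0.3]
  newtons: 30

```text
time_s: 3.45
tool_pos: [0.486, 0.0114, 0.0092]
tool_rot: [[1.0, 0.021, 0.003], [0.021, -1.0, -0.001], [0.003, 0.001, -1.0]]
contact_force: [-0.4, -0.6, 7.0]
width: 0.0377
grasp_force: 30.0
```

Run:
```python
from h import *
w=viewer.camera("wrist")["image"][200:,100:540];s=viewer.camera("scene")["image"][220:370,270:450]
o=np.hstack([cv2.resize(w,(440,300)),cv2.resize(s,(360,300),interpolation=cv2.INTER_CUBIC)])
cv2.imwrite("pics/g1.png",o[:,:,::-1]); s=bot.observe(); print(s["tool_pos"],s["contact_force"],s["moment"],s["width"])
```

```text
[0.48595324 0.01142774 0.00918233] [-0.84851364 -0.7620614   6.23920036] [-0.10393704  0.16618749 -0.00613144] 0.038229118619309235
```

View pics/g1.png

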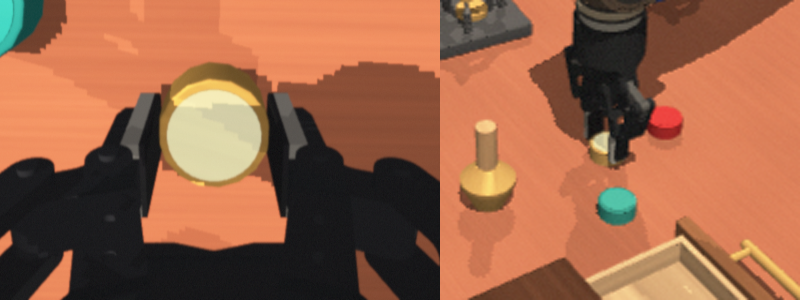

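The lens sits between the pads at (213,130) in the crop and may be tilted. I'll compare the glass ellipse with the flat projection.

Run:
```python
from h import *
c=viewer.camera("wrist"); R=np.array(c["R"]); print("cam",-R.T@np.array(c["t"]))
hsv=cv2.cvtColor(c["image"],cv2.COLOR_RGB2HSV)
m=cv2.inRange(hsv,(18,30,120),(40,110,255)); m[:260]=0
cn=max(cv2.findContours(m,0,2)[0],key=cv2.contourArea); print("glass bbox",cv2.boundingRect(cn),cv2.fitEllipse(cn))
m=cv2.inRange(hsv,(17,30,60),(40,255,255)); m[:240]=0
cn=max(cv2.findContours(m,0,2)[0],key=cv2.contourArea); print("all bbox",cv2.boundingRect(cn))
a=np.linspace(0,6.283,60)
for z0 in(0,.004):
  for tilt in(0,-10,10,20,-20):
    t=np.radians(tilt);Q=np.array([[np.cos(t),0,np.sin(t)],[0,1,0],[-np.sin(t),0,np.cos(t)]])
    f=lambda r,h:np.array([pix(c,Q@[r*np.cos(x),r*np.sin(x),h-.009]+np.array([.484,.0115,.009+z0])) for x in a]).astype(np.float32)
    print(z0,tilt,"glass16.5",cv2.boundingRect(f(.0165,.018)),"all",cv2.boundingRect(np.vstack([f(.02,.018),f(.02,0)])))
```

```text
cam [0.55480618 0.01340311 0.1525809 ]
glass bbox (267, 284, 95, 86) ((313.63946533203125, 326.09759521484375), (84.90625, 94.47491455078125), 89.3565902709961)
all bbox (259, 259, 110, 115)
0 0 glass16.5 (267, 279, 95, 86) all (257, 252, 115, 121)
0 -10 glass16.5 (267, 287, 95, 76) all (257, 252, 115, 118)
0 10 glass16.5 (267, 272, 95, 93) all (257, 254, 115, 120)
0 20 glass16.5 (267, 267, 95, 96) all (257, 257, 115, 116)
0 -20 glass16.5 (267, 296, 94, 64) all (257, 254, 114, 112)
0.004 0 glass16.5 (266, 283, 97, 88) all (256, 256, 117, 124)
0.004 -10 glass16.5 (266, 292, 97, 77) all (256, 255, 117, 122)
0.004 10 glass16.5 (266, 276, 97, 95) all (255, 257, 119, 124)
0.004 20 glass16.5 (266, 271, 97, 98) all (256, 260, 118, 120)
0.004 -20 glass16.5 (266, 301, 97, 65) all (256, 257, 117, 115)
```

Emit:
jog_arm:
  increments: [0,0,0.2,0,0,0,0.3,0,0,0.5,0,0,0,0.3,0,0,0.8,0,0,0,0.3,0,0,0.8,0,0,0,0.3,0,0,0.7,0,0,0,0.3,0,0,0,0,0,0,0.3]
  newtons: 40

```text
time_s: 4.2
tool_pos: [0.4873, 0.0115, 0.1321]
tool_rot: [[1.0, 0.021, 0.01], [0.021, -1.0, -0.002], [0.01, 0.002, -1.0]]
contact_force: [0.4, -0.3, -0.7]
width: 0.0378
grasp_force: 40.3
```

Emit:
jog_arm:
  increments: [0.2,0.5,0,0,0,0,0.3,0.2,0.9,0,0,0,0,0.3,0.3,1,0,0,0,0,0.3,0.3,1,0,0,0,0,0.3,0.3,1,0,0,0,0,0.3,0.3,1,0,0,0,0,0.3,0.2,0.7,0,0,0,0,0.3,0.1,0.5,0,0,0,0,0.3]

```text
time_s: 5.0
tool_pos: [0.5595, 0.2777, 0.1251]
tool_rot: [[1.0, 0.023, -0.003], [0.023, -1.0, -0.0], [-0.003, 0.0, -1.0]]
contact_force: [0.4, -1.1, -1.6]
width: 0.038
grasp_force: 40.4
```

Emit:
jog_arm:
  increments: [0,0,0,0,0,0,0.3,0,0,0,0,0,0,0.3]

```text
time_s: 5.2
tool_pos: [0.5592, 0.2755, 0.1255]
tool_rot: [[1.0, 0.022, -0.003], [0.022, -1.0, -0.001], [-0.003, 0.001, -1.0]]
contact_force: [-0.4, -0.8, -1.6]
width: 0.0378
grasp_force: 40.5
```

Run:
```python
from h import *
c=shot("wrist","w2.png"); t=shot("top","t2.png"); s=bot.observe(); print(s["tool_pos"],s["width"],s["grasp_force"])
w=c["image"]; tt=cv2.resize(t["image"][150:290,110:270],(400,350),interpolation=cv2.INTER_CUBIC)
o=np.zeros((350,800,3),np.uint8); o[:300,:400]=cv2.resize(w,(400,300)); o[:,400:]=tt; cv2.imwrite("pics/d2.png",o[:,:,::-1])
print(pix(c,(.503,.278,.055)),pix(c,(.503,.358,.055)),pix(c,(.503,.198,.055)))
```

```text
[0.559613   0.27472938 0.126213  ] 0.037748814999604044 40.458984375
[307.65306513 341.72489956] [166.21703237 339.06780388] [448.42039581 344.36943263]
```

View pics/d2.png

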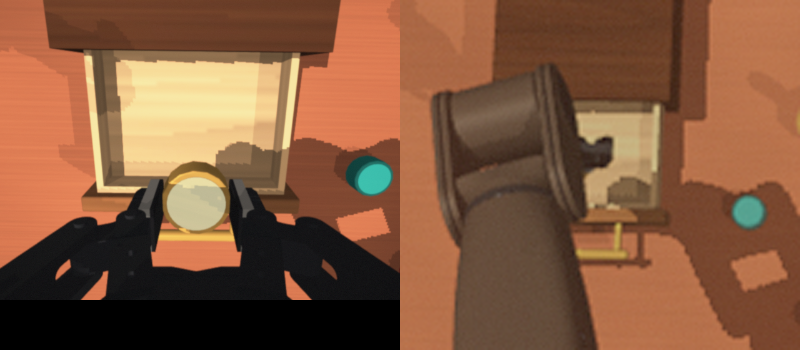

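The drawer front spans cols 131–477 at row ~335 of the full wrist image, so its face is at x≈0.506 and its centre at y≈0.280. The lens is held flat over the drawer near the spot, so I lower it.

Emit:
jog_arm:
  increments: [0.1,0.1,-0.6,0,0,0,0.3,0,0,-0.7,0,0,0,0.3,0,0,-0.6,0,0,0,0.3,0,0,-0.3,0,0,0,0.3,0,0,0,0,0,0,0.3]

```text
time_s: 5.8
tool_pos: [0.5627, 0.2784, 0.037]
tool_rot: [[1.0, 0.02, -0.005], [0.02, -1.0, -0.001], [-0.005, 0.001, -1.0]]
contact_force: [-0.3, 0.8, -1.1]
width: 0.0376
grasp_force: 40.5
```

Emit:
jog_arm:
  increments: [0,0,-0.05,0,0,0,0.3,0,0,-0.05,0,0,0,0.3,0,0,0,0,0,0,0.3]

```text
time_s: 6.1
tool_pos: [0.5652, 0.28, 0.0365]
tool_rot: [[1.0, 0.021, 0.002], [0.021, -1.0, 0.001], [0.002, -0.001, -1.0]]
contact_force: [0.4, 0.5, -0.9]
width: 0.0377
grasp_force: 40.5
```

Emit:
jog_arm:
  increments: [0,0,-0.05,0,0,0,0.3,0,0,-0.05,0,0,0,0.3,0,0,0,0,0,0,0.3]

```text
time_s: 6.4
tool_pos: [0.5645, 0.2799, 0.0314]
tool_rot: [[1.0, 0.021, 0.0], [0.021, -1.0, 0.0], [0.0, -0.0, -1.0]]
contact_force: [-0.4, 0.1, -0.8]
width: 0.0377
grasp_force: 40.6
```

Emit:
jog_arm:
  increments: [0,0,-0.05,0,0,0,0.3,0,0,0,0,0,0,0.3]

```text
time_s: 6.6
tool_pos: [0.566, 0.28, 0.0313]
tool_rot: [[1.0, 0.021, 0.003], [0.021, -1.0, 0.0], [0.003, -0.0, -1.0]]
contact_force: [0.4, -1.4, 4.8]
width: 0.0377
grasp_force: 41.1
```

Emit:
jog_arm:
  increments: [0,0,0,0,0,0,0.5,0,0,0,0,0,0,0.6,0,0,0,0,0,0,0.7,0,0,0,0,0,0,0.7,0,0,0.4,0,0,0,0.7,0,0,0.8,0,0,0,0.7,0,0,0.9,0,0,0,0.7,0,0,0.4,0,0,0,0.7]

```text
time_s: 7.4
tool_pos: [0.5666, 0.2806, 0.1346]
tool_rot: [[1.0, 0.021, 0.007], [0.021, -1.0, 0.002], [0.007, -0.002, -1.0]]
contact_force: [-0.1, -0.4, 0.4]
width: 0.0598
grasp_force: 0.0
```

Run:
```python
from h import *
c=shot("wrist","w3.png"); s=bot.observe(); print(s["tool_pos"])
print("front outer top at x=.506:",pix(c,(.506,.28,.055)),"handle",pix(c,(.47,.28,.0445)))
```

```text
[0.56755204 0.28094695 0.13638553]
front outer top at x=.506: [313.46341978 342.15718652] handle [312.32678138 384.22654494]
```

View pics/w3.png

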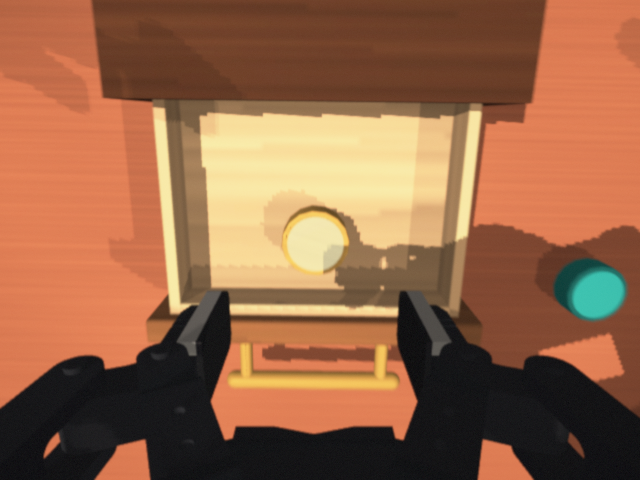

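Wrist view: the lens lies flat in the drawer at (315,240), and the handle bar is at row 380, cols 230–400, giving x≈0.472, y≈0.28. Next I go in front of the handle with the fingers shut.

Emit:
jog_arm:
  increments: [-0.6,0,0,0,0,0,0.3,-0.9,0,0,0,0,0,0,-0.9,0,0,0,0,0,0,-0.8,0,0,0,0,0,0,-0.2,0,-0.6,0,0,0,0,0,0,-0.8,0,0,0,0,0,0,-0.8,0,0,0,0,0,0,-0.4,0,0,0,0]

```text
time_s: 8.25
tool_pos: [0.4255, 0.2788, 0.0217]
tool_rot: [[1.0, 0.021, -0.006], [0.021, -1.0, -0.002], [-0.006, 0.002, -1.0]]
contact_force: [0.3, 0.0, -0.7]
width: 0.0002
grasp_force: 0.0
```

Emit:
jog_arm:
  increments: [0,0,0,0,0,0,0,0.2,0,0,0,0,0,0,0.3,0,0,0,0,0,0]

```text
time_s: 8.55
tool_pos: [0.4496, 0.2802, 0.0264]
tool_rot: [[1.0, 0.021, 0.002], [0.021, -1.0, 0.001], [0.002, -0.001, -1.0]]
contact_force: [0.4, -0.7, -0.2]
width: -0.0002
grasp_force: 0.0
```

Emit:
jog_arm:
  increments: [0.15,0,0,0,0,0,0,0.2,0,0,0,0,0,0,0.3,0,0,0,0,0,0,0.3,0,0,0,0,0,0,0.3,0,0,0,0,0,0,0.3,0,0,0,0,0,0,0.3,0,0,0,0,0,0,0.3,0,0,0,0,0,0]

```text
time_s: 9.35
tool_pos: [0.5354, 0.2799, 0.0252]
tool_rot: [[1.0, 0.021, -0.0], [0.021, -1.0, 0.0], [-0.0, -0.0, -1.0]]
contact_force: [-0.8, 0.6, 0.6]
width: -0.0003
grasp_force: 0.7
```

Emit:
jog_arm:
  increments: [0.3,0,0,0,0,0,0,0.2,0,0,0,0,0,0,0.15,0,0,0,0,0,0,0.1,0,0,0,0,0,0]

```text
time_s: 9.75
tool_pos: [0.5648, 0.2797, 0.0251]
tool_rot: [[1.0, 0.021, -0.0], [0.021, -1.0, -0.0], [-0.0, 0.0, -1.0]]
contact_force: [-1.9, -0.4, 0.4]
width: -0.0002
grasp_force: 0.6
```

Emit:
jog_arm:
  increments: [0.1,0,0,0,0,0,0,0.1,0,0,0,0,0,0,0.1,0,0,0,0,0,0]

```text
time_s: 10.05
tool_pos: [0.576, 0.2798, 0.0252]
tool_rot: [[1.0, 0.021, -0.002], [0.021, -1.0, -0.0], [-0.002, 0.0, -1.0]]
contact_force: [-11.2, 0.2, 3.8]
width: -0.0002
grasp_force: 5.9
```

Emit:
jog_arm:
  increments: [0.1,0,0,0,0,0,0,0.1,0,0,0,0,0,0]

```text
time_s: 10.25
tool_pos: [0.576, 0.2798, 0.025]
tool_rot: [[0.999, 0.021, -0.025], [0.021, -1.0, -0.004], [-0.025, 0.003, -1.0]]
contact_force: [-30.0, -1.7, 22.2]
width: -0.0
grasp_force: 15.6
```

Emit:
jog_arm:
  increments: [-0.3,0,0,0,0,0,0,-0.6,0,0,0,0,0,0,-0.4,0,0.5,0,0,0,0.3,0,0,0.9,0,0,0,0.6,0,0,1,0,0,0,0.6,0,0,1,0,0,0,0.6,0,0,1,0,0,0,0.6,0,0,0,0,0,0,0.6]

```text
time_s: 11.05
tool_pos: [0.5367, 0.2811, 0.2099]
tool_rot: [[1.0, 0.021, 0.015], [0.021, -1.0, 0.005], [0.016, -0.004, -1.0]]
contact_force: [0.1, -0.4, 1.0]
width: 0.0509
grasp_force: 0.0
```

Run:
```python
from h import *
c=shot("wrist","w4.png"); t=viewer.camera("top"); s=bot.observe(); print(s["tool_pos"])
o=np.zeros((300,800,3),np.uint8); o[:,:400]=cv2.resize(c["image"],(400,300)); o[:,400:]=cv2.resize(t["image"][110:290,100:340],(400,300),interpolation=cv2.INTER_CUBIC); cv2.imwrite("pics/d4.png",o[:,:,::-1])
```

```text
[0.53345745 0.28004483 0.2032089 ]
```

View pics/d4.png

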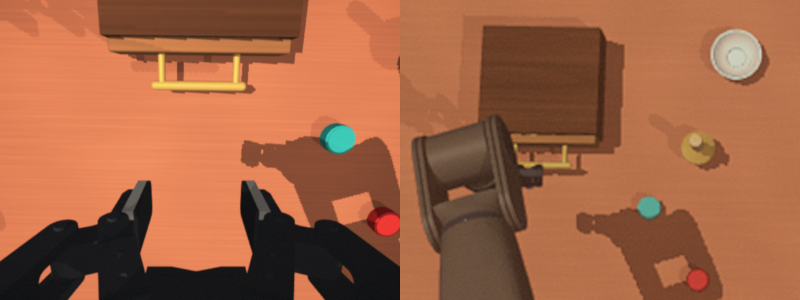

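The drawer is shut: the front panel is flush against the cabinet at row ~45 of the crop, after 30 N at the stop. Next the holder.

Emit:
jog_arm:
  increments: [0.2,-0.5,0,0,0,0,0.6,0.4,-1,0,0,0,0,0.6,0.4,-1,0,0,0,0,0.6,0.4,-1,0,0,0,0,0.6,0.4,-1,0,0,0,0,0.6,0.4,-1,0,0,0,0,0.6,0.2,-0.8,0,0,0,0,0.6,0,-0.4,0,0,0,0,0.6]

```text
time_s: 11.95
tool_pos: [0.6281, 0.009, 0.1987]
tool_rot: [[1.0, 0.018, -0.003], [0.018, -1.0, -0.0], [-0.003, 0.0, -1.0]]
contact_force: [-0.6, -0.0, -0.9]
width: 0.0512
grasp_force: 0.0
```

Emit:
jog_arm:
  increments: [0,0,0,0,0,0,0.6,0,0,0,0,0,0,0.6]

```text
time_s: 12.15
tool_pos: [0.6275, 0.0127, 0.2001]
tool_rot: [[1.0, 0.021, -0.002], [0.021, -1.0, 0.001], [-0.002, -0.001, -1.0]]
contact_force: [1.1, 0.2, -0.5]
width: 0.0513
grasp_force: 0.0
```

Run:
```python
from h import *
c=shot("wrist","w5.png"); s=bot.observe(); print(s["tool_pos"],s["tool_rot"][:,2])
print(pix(c,(.629,.0125,.1)),pix(c,(.639,.0225,.1)),pix(c,(.629,.0125,.031)))
```

```text
[0.62766362 0.0132215  0.20049525] [-1.39778972e-03  8.12534832e-04 -9.99998693e-01]
[314.80096167 229.94022719] [298.21485475 213.27381393] [314.65575215 205.21282823]
```

View pics/w5.png

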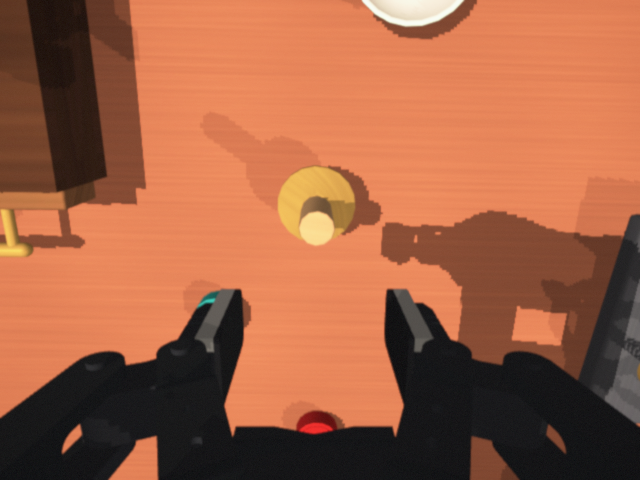

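Stem top at (316,228), where I expected (315,230); the holder is at about (0.630, 0.0115).

Emit:
jog_arm:
  increments: [0.06,-0.04,-0.6,0,0,0,0.6,0,0,-0.8,0,0,0,0.6,0,0,-0.8,0,0,0,0.6,0,0,-0.7,0,0,0,0.6,0,0,-0.4,0,0,0,0.6,0,0,0,0,0,0,0.6,0,0,0,0,0,0,0.6]

```text
time_s: 12.9
tool_pos: [0.6313, 0.011, 0.0702]
tool_rot: [[1.0, 0.022, 0.001], [0.022, -1.0, -0.0], [0.001, 0.0, -1.0]]
contact_force: [-0.2, -0.7, 0.9]
width: 0.0512
grasp_force: 0.0
```

Emit:
jog_arm:
  increments: [0,0,0,0,0,0,0.1,0,0,0,0,0,0,0.1,0,0,0,0,0,0,0.1,0,0,0,0,0,0,0.1,0,0,0,0,0,0,0.1]
  newtons: 80

```text
time_s: 13.4
tool_pos: [0.6323, 0.0103, 0.0716]
tool_rot: [[1.0, 0.021, 0.004], [0.021, -1.0, 0.0], [0.004, -0.0, -1.0]]
contact_force: [-1.0, 1.6, 5.9]
width: 0.02
grasp_force: 78.0
```

Emit:
jog_arm:
  increments: [0,0,0.3,0,0,0,0.1,0,0,0.6,0,0,0,0.1,0,0,0.9,0,0,0,0.1,0,0,1,0,0,0,0.1,0,0,0.8,0,0,0,0.1,0,0,0,0,0,0,0.1]

```text
time_s: 14.0
tool_pos: [0.6336, 0.0096, 0.2202]
tool_rot: [[1.0, 0.021, 0.011], [0.021, -1.0, -0.002], [0.011, 0.002, -1.0]]
contact_force: [1.2, -0.8, -0.2]
width: 0.0197
grasp_force: 78.2
```

Emit:
jog_arm:
  increments: [-0.3,-0.4,0,0,0,0,0.1,-0.6,-0.9,0,0,0,0,0.1,-0.6,-0.9,0,0,0,0,0.1,-0.6,-0.9,0,0,0,0,0.1,-0.6,-0.9,0,0,0,0,0.1,-0.6,-0.9,0,0,0,0,0.1,-0.6,-0.9,0,0,0,0,0.1,-0.6,-0.9,0,0,0,0,0.1]

```text
time_s: 14.8
tool_pos: [0.4486, -0.2583, 0.2115]
tool_rot: [[1.0, 0.021, -0.002], [0.021, -1.0, 0.002], [-0.002, -0.002, -1.0]]
contact_force: [-0.2, -0.9, -1.7]
width: 0.0199
grasp_force: 78.3
```

Emit:
jog_arm:
  increments: [-0.3,-0.6,0,0,0,0,0.1,0,-0.2,0,0,0,0,0.1,0,0,0,0,0,0,0.1,0,0,0,0,0,0,0.1]

```text
time_s: 15.2
tool_pos: [0.4388, -0.2888, 0.2124]
tool_rot: [[1.0, 0.021, -0.001], [0.021, -1.0, 0.002], [-0.001, -0.002, -1.0]]
contact_force: [-0.4, 0.9, -2.0]
width: 0.0199
grasp_force: 78.4
```

Run:
```python
from h import *
c=shot("wrist","w6.png"); s=bot.observe(); p=s["tool_pos"]; print(p,s["tool_rot"][:,2],s["width"])
print("ring",pix(c,(.4885,-.291,.075)),"rim xs",pix(c,(.4545,-.291,.075)),pix(c,(.5225,-.291,.075)),pix(c,(.4885,-.257,.075)),pix(c,(.4885,-.325,.075)))
t=np.array([p[0],p[1],p[2]]); print("stem top exp",pix(c,t+[0,0,.0284]),"bulb",pix(c,t-[0,0,.0716-.028]),"foot",pix(c,t-[0,0,.0716]))
```

```text
[ 0.43902151 -0.28855019  0.21257371] [-8.76700025e-04  1.43744442e-03 -9.99998583e-01] 0.01968145136838883
ring [319.6666356 143.2115348] rim xs [318.39550531 194.80270172] [321.02741588  87.98175741] [267.3226935  142.07471919] [371.96005703 144.34725318]
stem top exp [313.99781592 347.60758779] bulb [314.15848327 265.21089367] foot [314.19430131 246.84196225]
```

View pics/w6.png

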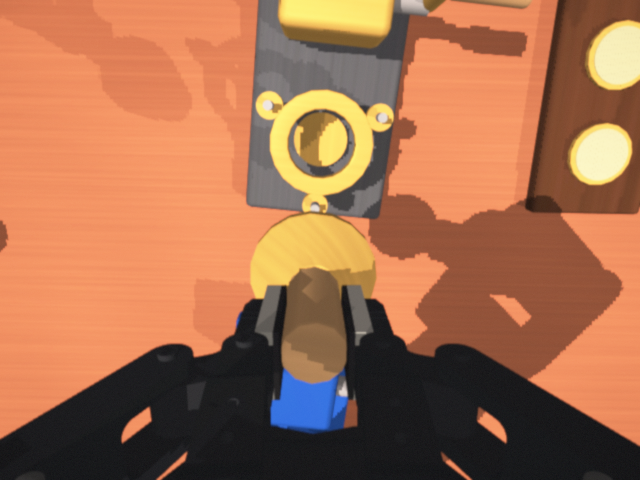

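The ring centre is at (321,142), where I expected (320,143), so it is at (0.489, −0.292). The bulb is centred at (313,~270), upright in the grip, about 2 mm behind the TCP in x.

Emit:
jog_arm:
  increments: [0.3,-0.05,0,0,0,0,0.1,0.6,-0.05,0,0,0,0,0.1,0.4,0,0,0,0,0,0.1,0,0,-0.4,0,0,0,0.1,0,0,-0.6,0,0,0,0.1,0,0,-0.4,0,0,0,0.1,0,0,-0.2,0,0,0,0.1,0,0,0,0,0,0,0.1]

```text
time_s: 16.05
tool_pos: [0.4897, -0.2928, 0.1471]
tool_rot: [[1.0, 0.021, -0.003], [0.021, -1.0, 0.003], [-0.003, -0.003, -1.0]]
contact_force: [0.7, 0.1, -0.8]
width: 0.0198
grasp_force: 78.5
```

Emit:
jog_arm:
  increments: [0,0,0,0,0,0,0.1,0,0,0,0,0,0,0.1]

```text
time_s: 16.25
tool_pos: [0.4914, -0.2944, 0.1507]
tool_rot: [[1.0, 0.021, 0.002], [0.021, -1.0, -0.002], [0.002, 0.002, -1.0]]
contact_force: [-0.2, 0.4, -1.9]
width: 0.0201
grasp_force: 78.5
```

Run:
```python
from h import *
c=viewer.camera("wrist"); v=viewer.camera("scene"); s=bot.observe(); print(s["tool_pos"],s["tool_rot"][:,2],s["contact_force"])
o=np.zeros((300,800,3),np.uint8); o[:,:400]=cv2.resize(c["image"],(400,300)); o[:,400:]=cv2.resize(v["image"][150:270,215:375],(400,300),interpolation=cv2.INTER_CUBIC); cv2.imwrite("pics/r7.png",o[:,:,::-1])
```

```text
[ 0.49128267 -0.29432504  0.15060755] [ 0.00172685 -0.00151822 -0.99999736] [-0.51486364 -0.03816535 -2.16424414]
```

View pics/r7.png

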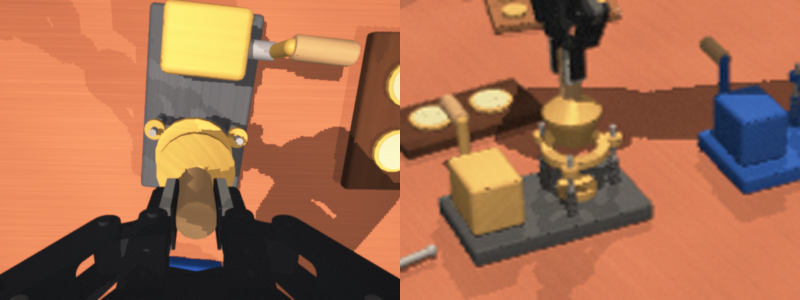

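The foot is centred in the ring: bulb at col 195 between rod tops at cols 153 and 239, and the holder is upright in the scene view. Lowering it in.

Emit:
jog_arm:
  increments: [0,0.04,-0.1,0,0,0,0.1,0,0,-0.1,0,0,0,0.1,0,0,-0.1,0,0,0,0.1,0,0,0,0,0,0,0.1]
  newtons: 100

```text
time_s: 16.75
tool_pos: [0.4903, -0.2917, 0.1362]
tool_rot: [[1.0, 0.021, -0.001], [0.021, -1.0, 0.001], [-0.001, -0.001, -1.0]]
contact_force: [-0.2, 0.7, -1.1]
width: 0.0192
grasp_force: 97.8
```

Emit:
jog_arm:
  increments: [0,0,-0.1,0,0,0,0.1,0,0,-0.1,0,0,0,0.1,0,0,0,0,0,0,0.1]

```text
time_s: 17.05
tool_pos: [0.4908, -0.2926, 0.1298]
tool_rot: [[1.0, 0.021, -0.0], [0.021, -1.0, -0.001], [-0.0, 0.001, -1.0]]
contact_force: [-2.0, -1.4, 3.3]
width: 0.0192
grasp_force: 98.5
```

Emit:
jog_arm:
  increments: [0,0,-0.1,0,0,0,0.1,0,0,-0.1,0,0,0,0.1,0,0,0,0,0,0,0.1]

```text
time_s: 17.35
tool_pos: [0.491, -0.2927, 0.1225]
tool_rot: [[1.0, 0.021, 0.0], [0.021, -1.0, -0.001], [0.0, 0.001, -1.0]]
contact_force: [-3.8, 0.8, 7.6]
width: 0.019
grasp_force: 99.0
```

Emit:
jog_arm:
  increments: [-0.02,0,-0.08,0,0,0,0.1,0,0,0,0,0,0,0.1]

```text
time_s: 17.55
tool_pos: [0.4908, -0.2927, 0.1201]
tool_rot: [[1.0, 0.021, 0.002], [0.021, -1.0, -0.001], [0.002, 0.001, -1.0]]
contact_force: [-2.4, 2.2, 8.8]
width: 0.0195
grasp_force: 99.5
```

Emit:
jog_arm:
  increments: [0,0,-0.07,0,0,0,0.1,0,0,0,0,0,0,0.1]

```text
time_s: 17.75
tool_pos: [0.4909, -0.2928, 0.1178]
tool_rot: [[1.0, 0.021, 0.002], [0.021, -1.0, -0.001], [0.002, 0.001, -1.0]]
contact_force: [-2.7, 1.5, 10.4]
width: 0.0194
grasp_force: 99.7
```

Emit:
jog_arm:
  increments: [0,0,-0.05,0,0,0,0.1,0,0,0,0,0,0,0.1]

```text
time_s: 17.95
tool_pos: [0.4912, -0.2929, 0.1174]
tool_rot: [[1.0, 0.021, 0.002], [0.021, -1.0, -0.001], [0.002, 0.001, -1.0]]
contact_force: [-4.9, 3.1, 15.5]
width: 0.0194
grasp_force: 100.6
```

Emit:
jog_arm:
  increments: [0,0,-0.05,0,0,0,0.1,0,0,0,0,0,0,0.1,0,0,0,0,0,0,0.1]

```text
time_s: 18.25
tool_pos: [0.4915, -0.2931, 0.1172]
tool_rot: [[1.0, 0.021, 0.002], [0.021, -1.0, -0.001], [0.002, 0.001, -1.0]]
contact_force: [-6.8, 5.8, 21.7]
width: 0.0192
grasp_force: 101.4
```

Emit:
jog_arm:
  increments: [0,0,0,0,0,0,0.1,0,0,0,0,0,0,0.1,0,0,0,0,0,0,0.1,0,0,0,0,0,0,0.1]

```text
time_s: 18.65
tool_pos: [0.4915, -0.293, 0.1172]
tool_rot: [[1.0, 0.021, 0.002], [0.021, -1.0, -0.001], [0.002, 0.001, -1.0]]
contact_force: [-7.4, 4.4, 21.4]
width: 0.0192
grasp_force: 101.4
```

Run:
```python
from h import *
v=viewer.camera("scene")["image"]; t=viewer.camera("top")["image"]
o=np.zeros((300,800,3),np.uint8); o[:,:400]=cv2.resize(t[110:290,100:340],(400,300)); o[:,400:]=cv2.resize(v[150:270,215:375],(400,300),interpolation=cv2.INTER_CUBIC); cv2.imwrite("pics/f8.png",o[:,:,::-1])
```

```text
(no output)
```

View pics/f8.png

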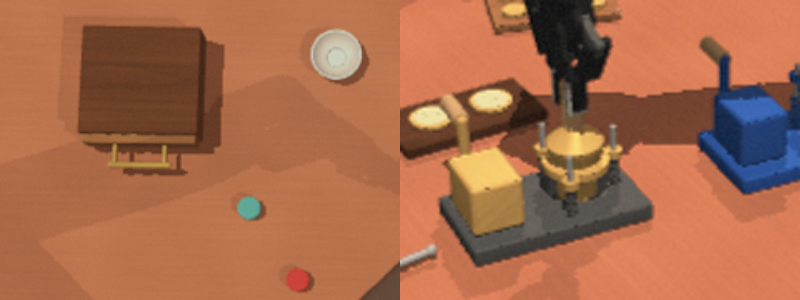

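The drawer is still shut (front panel at row ~138, left). The holder is seated with the ring pressed down below the rod tops (right).

```bash
python3 -c "
from rig import ticket
print(ticket.sign_off())"
```

```text
the job is handed in; nothing more can be done
None
```

I handed the job in at about 19 s on the robot clock: the lens lies flat in the fully shut drawer, and the gripper is holding the holder in the ring cradle, pressed to its stop with about 21 N.

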